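# Release the slide lock and run the carriage to its stop

## Task

With the fingertips alone, press the red lock button on the transfer slide's grey carriage and keep it held down while you push the carriage, with the bearing riding on it, along its rail until it rests against the blue end stop. Then let go of the button so that it springs up and locks the carriage there, and move clear. Do not pick up or unseat the bearing, shift the end stop, or disturb the jar, the bottle and the steel pin standing around the slide.

Things in the scene. Friction and masses are not known exactly. Their poses are not given: they have to be found in the camera images.
- slide_base: Fixed transfer slide on the bench: aluminium plate 370 x 110 x 12 mm, steel guide rail along its middle, blue end plates 46 mm high. Origin under the plate's centre, on the bench top; x runs along the rail in the direction the carriage must travel (from the red button to the blue end stop), z up. Place and yaw differ from run to run.
- carriage (a joint): Travel of the grey carriage (160 long, 84 wide, flat top 50 mm above the bench) along the slide's x in m: 0 at the start, growing towards the end stop, met at 80 to 140 mm. With the button down it slides freely (about 2 N) and stays where left; with the button up lock teeth (10 mm pitch, 1.5 mm play) hold it. From rear to front it carries the red button, the yellow push plate and the bearing.
- lock_button (a joint): How far the red lock button is pressed down in m: 0 = up (carriage locked), 0.008 = fully down. It moves straight down and springs back; it needs 4 N to start and 6 N to bottom. The lock lets go at 4 mm and catches again in the next notch (every 10 mm) if the button comes up on the way; there is a notch exactly at the stop. Keep it at least 5 mm down while sliding.
- button_top (a point): Centre of the top face of the red ribbed lock button (46 mm along the slide x 36 mm across), which moves with the button and the carriage: 62 mm above the bench when up, 54 mm when fully down. A black bezel round it stands 54 mm above the bench. Axes as the slide's.
- push_plate (a point): Middle of the rear face of the yellow upright push plate on the carriage (60 mm wide, 6 mm thick, top edge 83 mm above the bench; this point 68 mm above it), 28 mm ahead of the button's centre. A fingertip standing on the button can push the carriage by this face, or simply drag it by friction on the button. Axes as the slide's.
- carriage_nose (a point): The point on the carriage's front end that meets the end stop, 40 mm above the bench, on the rail's centre line. It lies 127 mm ahead of the button's centre. Axes as the slide's.
- stop_face (a point): Middle of the contact face of the blue end stop (24 x 84 mm block, top 63 mm above the bench, black clamp knob on it up to 79 mm), 40 mm above the bench. The carriage nose must come to rest here. The stop is clamped at a different place on the rail in each run. Axes as the slide's.
- end_stop (a joint): Clamped position of the end stop along the rail in m, equal to the travel at which the carriage meets it (0.08 to 0.14). It is clamped tight (about 300 N) and must not be shifted.
- bearing: Loose steel ball bearing, 62 mm across x 16 mm high, 0.2 kg, lying flat on the carriage between four steel dowels 10 mm high, in front of the push plate. Origin at the centre of its underside. It must ride along in its seat.
- bearing_seat (a point): Centre of the bearing's seat on the carriage's top, 50 mm above the bench, 86 mm ahead of the button's centre. Axes as the slide's.
- glass_jar: Bystander: loose glass jar with a pale lid, 60 mm across x 78 mm high, on the bench behind the slide. Origin at the centre of its underside. Leave alone.
- blue_bottle: Bystander: loose small blue bottle with a black cap, 27 mm across x 82 mm high, on the bench behind the slide. Origin at the centre of its underside. Leave alone.
- loose_pin: Bystander: loose hollow steel pin, 64 x 24 mm, lying on the bench on the robot's side of the slide. Origin at the centre of its underside. Leave alone.
Not all that is in view belongs to the job. Of the things like the bearing, leave any that is pink; of the rest the smaller one is meant.

How it is judged:
By the outcome, as a careful person would: the job done as asked, in the order asked, and still so for the second after the job is handed in, with the robot touching nothing.
It also fails if it takes over 45 s, if anything falls off the work surface, if the arm or the gripper's body presses on something with over 40 N, if the wrist force passes 120 N, or if a joint passes its speed limit or range.

## Robot

A 7-joint arm with a two-finger parallel gripper is mounted at the origin on a cart in front of the work surface, level with it; the furniture and walls round the work are solid. World frame = base frame: x ahead of the robot, y to its left, z up, the work surface at z = 0. Lengths are in m, angles in degrees, forces in N, time in s.
With the tool pointing down it reaches from about 0.4 to 0.85 m from the base axis. Payload 10.4 kg.
Tool frame: the origin (TCP) lies midway between the tips of the shut fingers; the grasp point (between the pads) lies 19 mm behind it; z points along the fingers, y is the line along which they close (so a half turn about z gives the same grasp; the last joint's range is limited). The gripper opens to 87 mm and grips with 3 to 60 N. Pads are 19 mm wide; open, the fingers measure 117 mm over their backs; the gripper's body (75 mm by 190 mm) begins 51 mm behind the grasp point.
Start: joints at [69.064, 19.034, -3.707, 83.658, 1.238, 77.344, -5.071], TCP at [0.21, -0.589, 0.223] pointing down, gripper open.
Joint ranges: [-148.97, 148.97], [-28.65, 121.19], [-84.17, 76.75], [9.2, 138.47], [-72.65, 252.65], [3.7, 117.97], [-149.18, 149.18]. Speed limits (degrees/s): [127.2, 127.2, 159.86, 159.86, 180, 180, 180].

## Interface

Orientations are given as [roll, pitch, yaw] about the fixed x, y, z axes, in that order (R = Rz(yaw) Ry(pitch) Rx(roll)).
In Python, from workcell import bot gives the robot as it stands.
- The arm moves only by the tool carry_out, never from a script. Its argument "motion" is a list of rows, each a list of 6 numbers: the shift along the tool's x, y, z in units of 50 mm (1.0 is 50 mm), then the turn, a rotation vector about the tool's x, y, z in units of 5 degrees (1.0 is 5 degrees). In form: [[tx, ty, tz, rx, ry, rz], ...]. A call has 1 to 12 rows; each row shifts and turns the commanded pose from where the row before left it, along the tool's axes as they then stand; what a row does not reach is not made up. A row lasts 1/8 s, in which the tool goes at most 62.5 mm and 10.7 degrees, less where a joint would pass 70% of its speed; a pose out of reach is approached as far as the arm can. A call is refused whole if a number of a shift passes 1 or a number of a turn 1, either way. A call with a gripper value outside its range is refused whole. "grip" is the gripper's target within -1 to 1 (fully open at 1, half-way at 0, shut at -1), set as the call begins (left out, the last holds). The fingers move at their own pace and stop on an object; "grip_force" is the grip in N (left out, the last holds). Time passes only in rows, so rows that do not move let the fingers close. It gives the time, the measured TCP pose, the force, the opening and the grip force at its end, in the units of the state.
- bot.get_state(): the state, without advancing time (a new reading comes with each control period).
- bot.get_image(name): name is "side" or "top" or "wrist"; returns a dict with "frame" (480x640x3 uint8, blue, green, red), "fovy" (degrees; the focal length in pixels is half the picture's height over the tangent of half this angle, whatever the lens; pixels are square), "cx", "cy" (the principal point, pixels), "R" (3x3) and "t" (3): a world point X has camera coordinates R X + t. Camera axes: x right, y down, z forward; pixel columns grow to the right and rows downward; lengths in m; the calibration is good to about 2 mm. A picture is of the moment at which its call begins. There is no depth.
- bot.close_job(): hands the job in; it is judged then, once.
The state is a dict: "time": time; "joint_pos": joint angles; "dq": joint speeds; "effort": joint torques, N m; "tcp_pos": TCP position; "orientation": TCP orientation; "wrist_force": force on the tool from outside, world axes, zero at the start; "moment": the same for the moment, N m; "finger_gap": finger opening in m; "grasp_force": force on a finger pad.
Only numpy, scipy, OpenCV 4.12 (cv2) and the standard library are available. Lean on these libraries where they do the work, as an engineer would, in place of code of your own. Each camera call takes 0.05 s, during which the arm holds its last target. There are 200 camera calls.

## Working session

There is one attempt and no reset: what is moved stays moved. The work goes in short steps, Python scripts to look and compute and a tool call to move; the robot and the scene stay as the last step left them, time stands still between calls to the robot, and variables do not carry over. Pictures are saved under pics/ and viewed, at most 10 in all, crops included, and the job is handed in when it is done.

Besides the shell and the picture viewer there is one more tool, called after ">>>" as a command line: name --pt "numbers of a row" for each row, then --argument value for the rest. carry_out: Moves the arm, as the interface text tells. Its arguments: {"type":"object","properties":{"motion":{"type":"array","items":{"type":"array","items":{"type":"number"}}},"grip":{"type":"number"},"grip_force":{"type":"number"}},"required":["motion"]}

```bash
mkdir -p pics; ls; cat > h.py <<'E'
import numpy as np, cv2
from workcell import bot
def f(im): return im["frame"].shape[0]/2/np.tan(np.radians(im["fovy"]/2))
def ray(im,u,v):
    R=np.array(im["R"]);t=np.array(im["t"]);k=f(im)
    d=R.T@np.array([(u-im["cx"])/k,(v-im["cy"])/k,1]);return -R.T@t,d
def onz(im,u,v,z):
    o,d=ray(im,u,v);return o+d*(z-o[2])/d[2]
def tri(a,pa,b,pb):
    o1,d1=ray(a,*pa);o2,d2=ray(b,*pb)
    s=np.linalg.lstsq(np.c_[d1,-d2],o2-o1,rcond=None)[0]
    p,q=o1+d1*s[0],o2+d2*s[1];return (p+q)/2,np.linalg.norm(p-q)
def proj(im,X):
    c=np.array(im["R"])@np.array(X)+np.array(im["t"]);return c[:2]/c[2]*f(im)+[im["cx"],im["cy"]]
E
python3 - <<'E'
from h import *
import pickle
a={n:bot.get_image(n) for n in("side","top")}
pickle.dump(a,open("a.pkl","wb"))
for n in a: cv2.imwrite(f"pics/{n}0.png",a[n]["frame"]); print(n,a[n]["fovy"],a[n]["cx"],a[n]["cy"],-np.array(a[n]["R"]).T@a[n]["t"])
print(bot.get_state())
E
```

```text
pics
side 46.621261000208975 319.81524331563827 227.40564571393432 [0.35362386 0.58788365 0.40574643]
top 45.56706123690125 318.1317185260094 229.4650147121491 [ 0.48912333 -0.18882861  0.94166427]
{'time': 0.1, 'joint_pos': array([69.06469129, 19.06724861, -3.70544799, 83.70248535,  1.237707  ,
       77.34248147, -5.06936778]), 'dq': array([ 0.02919453, -0.13984503, -0.08874697, -0.0572066 , -0.00119578,
        0.0037107 , -0.08953602]), 'effort': array([ 1.93898282e-03, -6.24543071e+01,  2.49696668e-02, -3.90717351e+01,
       -6.14383025e-02,  3.65464669e-02,  5.26970314e-05]), 'tcp_pos': array([ 0.20993443, -0.58831372,  0.2218347 ]), 'orientation': array([-1.79927727e+02,  3.94757232e-03,  1.96413923e+01]), 'wrist_force': array([-0.04625517,  0.91280779,  0.3741896 ]), 'moment': array([ 0.02711396, -0.02240298,  0.00492729]), 'grasp_force': 0.0, 'finger_gap': 0.08665396420152444}
```

View pics/top0.png

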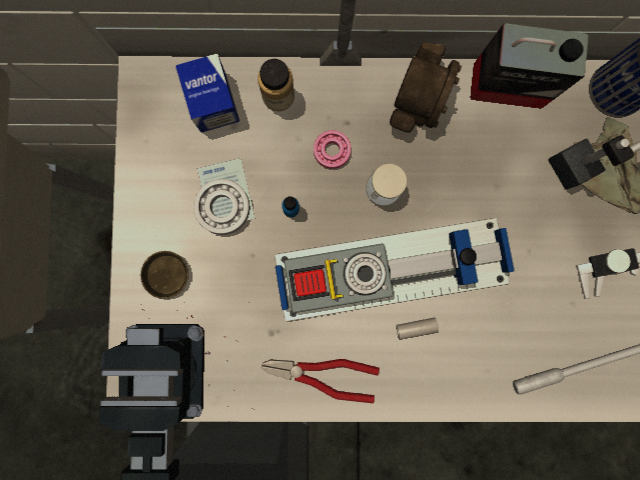

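View pics/side0.png

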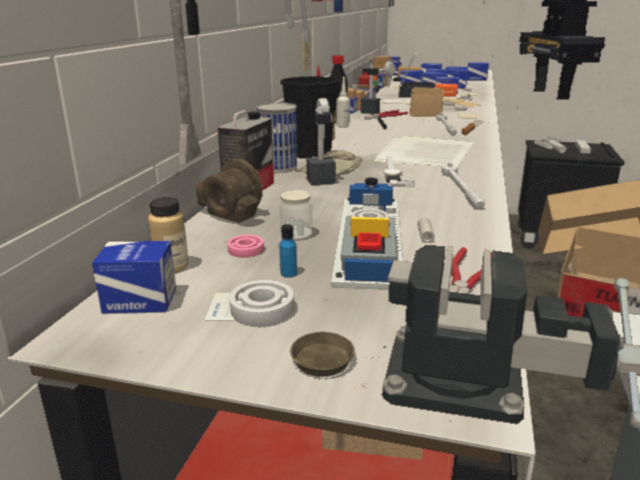

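Top view: the slide runs from the red button (310,283), past the yellow plate (335,279) and the bearing (366,273), to the end stop with its knob (466,257). There are three bearings: pink (332,149), large white (222,206), and the smaller grey one on the carriage (366,273). The one on the carriage is meant, because it isn't pink and is the smaller of the other two. The jar is at (387,185), the bottle at (291,207) and the pin at (417,328). The side view shows the button at (369,242).

```bash
python3 - <<'E'
from h import *
import pickle
a=pickle.load(open("a.pkl","rb"));T,S=a["top"],a["side"]
def comp(im,lo,hi,box,hr=None):
    x0,y0,x1,y1=box;h=cv2.cvtColor(im["frame"][y0:y1,x0:x1],cv2.COLOR_BGR2HSV)
    m=cv2.inRange(h,lo,hi)
    if hr: m|=cv2.inRange(h,*hr)
    n,l,s,c=cv2.connectedComponentsWithStats(m);i=1+s[1:,4].argmax()
    p=np.argwhere(l==i)[:,::-1].astype(np.float32)+[x0,y0]
    return p,cv2.minAreaRect(p.astype(np.float32)),c[i]+[x0,y0]
red=((0,150,80),(8,255,255)); r2=((172,150,80),(180,255,255))
p,r,c=comp(T,*red,(280,255,335,310),r2);print("red top",r)
ps,rs,cs=comp(S,*red,(340,225,400,262),r2);print("red side",rs,ps.min(0),ps.max(0))
b=onz(T,*r[0],.062);print("button@.062",b)
print("tri",tri(T,r[0],S,rs[0]))
box=cv2.boxPoints(r);q=np.array([onz(T,*x,.062) for x in box]);print(q.round(4),np.linalg.norm(np.diff(q,axis=0),axis=1))
y,ry,cy=comp(T,(20,120,80),(35,255,255),(320,250,350,305));print("yellow",ry,onz(T,*ry[0],.083))
bl,rb,cb=comp(T,(100,120,50),(120,255,255),(445,225,490,295));print("stop",rb)
qs=np.array([onz(T,*x,.063) for x in cv2.boxPoints(rb)]);print(qs.round(4))
e1,re1,_=comp(T,(100,120,50),(120,255,255),(270,255,292,315));e2,re2,_=comp(T,(100,120,50),(120,255,255),(494,225,520,280))
A,B=onz(T,*re1[0],.046),onz(T,*re2[0],.046);d=(B-A)[:2];print("ends",A,B,np.linalg.norm(d),np.degrees(np.arctan2(d[1],d[0])))
u=d/np.linalg.norm(d)
# stop face = min along u of stop region
P=np.array([onz(T,*x,.063) for x in bl])[:,:2]@u
print("button s",b[:2]@u,"stop s range",np.percentile(P,[1,50,99]),"travel",np.percentile(P,1)-b[:2]@u-.127)
print("lat",np.array([b,A,B])[:,:2]@[-u[1],u[0]])
I=np.vstack([T["frame"][225:325,260:520]]);cv2.imwrite("pics/crop.png",cv2.resize(I,None,fx=3,fy=3,interpolation=2))
W=bot.get_image("wrist");print(-np.array(W["R"]).T@W["t"],W["R"])
E
```

```text
red top ((309.6351318359375, 282.310791015625), (23.180255889892578, 29.756216049194336), 80.53767395019531)
red side ((369.0, 241.0), (16.0, 24.0), 90.0) [357. 233.] [381. 249.]
button@.062 [ 0.48658308 -0.1842413   0.062     ]
tri (array([ 0.48612429, -0.18429109,  0.05691126]), np.float64(0.0009012133560648398))
[[ 0.5002 -0.1587  0.062 ]
 [ 0.5079 -0.2038  0.062 ]
 [ 0.473  -0.2097  0.062 ]
 [ 0.4654 -0.1648  0.062 ]] [0.04567103 0.03541414 0.04551197]
yellow ((333.4053649902344, 278.4324645996094), (39.12696075439453, 11.507928848266602), 80.53767395019531) [ 0.49252291 -0.21992509  0.083     ]
stop ((462.0602111816406, 242.44094848632812), (25.11979866027832, 14.641521453857422), 79.2156982421875)
[[ 0.5655 -0.4049  0.063 ]
 [ 0.5698 -0.4273  0.063 ]
 [ 0.5316 -0.4338  0.063 ]
 [ 0.5273 -0.4115  0.063 ]]
ends [ 0.47861231 -0.14032974  0.046     ] [ 0.53858114 -0.49349224  0.046     ] 0.35821783174575933 -80.36280246527484
button s 0.2630995111982195 stop s range [0.49408663 0.50419805 0.5164883 ] travel 0.10398712310357117
lat [0.44887259 0.44836548 0.44836548]
[ 0.28892767 -0.56105033  0.38387087] [[ 3.35332127e-01 -9.42099966e-01 -1.37484312e-04]
 [-8.98509927e-01 -3.19860509e-01  3.00614646e-01]
 [-2.83253023e-01 -1.00682218e-01 -9.53745677e-01]]
```

View pics/crop.png

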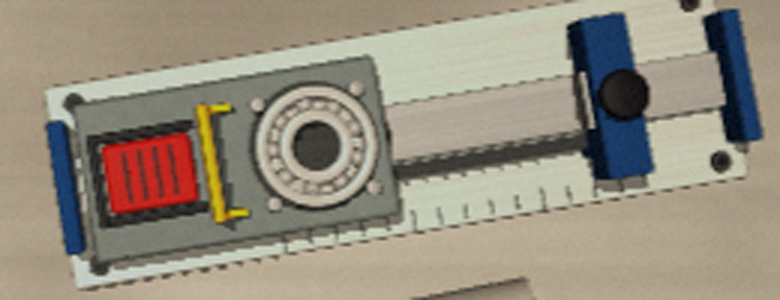

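The crop confirms it: the smaller grey bearing is seated on the carriage between the dowels, ahead of the yellow plate. The button measures 46 x 35 mm at about z 0.06 and (0.487,-0.184), which matches the text. The slide points along about -80.2°, and the stop should be met at roughly 0.104–0.112 m. I'll go above the button with the fingers shut.

>>> carry_out --pt "0.65 -0.46 0 0 0 0" --pt "0.65 -0.46 0 0 0 0" --pt "0.65 -0.46 0 0 0 0" --pt "0.65 -0.46 0 0 0 0" --pt "0.65 -0.46 0 0 0 0" --pt "0.65 -0.46 0 0 0 0" --pt "0.65 -0.46 0 0 0 0" --pt "0.65 -0.46 0 0 0 0" --pt "0.65 -0.46 0 0 0 0" --pt "0.65 -0.46 0 0 0 0" --pt "0.65 -0.46 0 0 0 0" --pt "0.65 -0.46 0 0 0 0" --grip -1 --grip_force 20

```text
time: 1.65
tcp_pos: [0.4851, -0.1965, 0.2224]
orientation: [180.0, 0.0, 19.6]
wrist_force: [-0.0, 0.4, -0.3]
finger_gap: 0.0004
grasp_force: 0.0
```

>>> carry_out --pt "0 0 0 0 0 0.98" --pt "0 0 0 0 0 0.98" --pt "0 0 0.7 0 0 0" --pt "0 0 0.7 0 0 0" --pt "0 0 0 0 0 0"

```text
time: 2.28
tcp_pos: [0.4829, -0.197, 0.1504]
orientation: [-179.8, 0.2, 9.8]
wrist_force: [-0.6, -0.4, 0.5]
finger_gap: 0.0007
grasp_force: 0.0
```

```bash
cat > st.py <<'E'
from h import *
s=bot.get_state();print(s["time"],s["tcp_pos"].round(4),s["orientation"].round(2),s["wrist_force"].round(2),s["finger_gap"])
r,p,y=np.radians(s["orientation"]);
from scipy.spatial.transform import Rotation as Ro
R=Ro.from_euler("xyz",[r,p,y]).as_matrix()
u=np.array([.1694,-.9855,0]);b=np.array([.4866,-.1842,.062])
d=s["tcp_pos"]-b;print("from button: along %.4f left %.4f up %.4f; Fu %.2f"%(d@u,d@[.9855,.1694,0],d[2],s["wrist_force"]@u)); print("tool-units to button+8mm:",(R.T@(b+.008*u-s["tcp_pos"])/.05).round(3))
E
python3 st.py; python3 - <<'E'
from h import *
W=bot.get_image("wrist");cv2.imwrite("pics/w1.png",W["frame"])
h=cv2.cvtColor(W["frame"],cv2.COLOR_BGR2HSV);m=cv2.inRange(h,(0,150,60),(8,255,255))|cv2.inRange(h,(172,150,60),(180,255,255))
n,l,s,c=cv2.connectedComponentsWithStats(m);i=1+s[1:,4].argmax();print(s[i],c[i],onz(W,*c[i],.062))
r=cv2.minAreaRect(np.argwhere(l==i)[:,::-1].astype(np.float32));print([onz(W,*x,.062).round(4) for x in cv2.boxPoints(r)])
E
```

```text
2.275 [ 0.4829 -0.197   0.1504] [-179.85    0.23    9.85] [-0.58 -0.38  0.51] 0.0006512398849242413
from button: along 0.0120 left -0.0058 up 0.0884; Fu 0.27
tool-units to button+8mm: [ 0.123 -0.076  1.767]
[ 272  211   66   51 2948] [304.64959294 235.4687924 ] [ 0.49071043 -0.18542049  0.062     ]
[array([ 0.5041, -0.1608,  0.062 ]), array([ 0.5116, -0.2043,  0.062 ]), array([ 0.476, -0.211,  0.062]), array([ 0.4681, -0.1656,  0.062 ])]
```

View pics/w1.png

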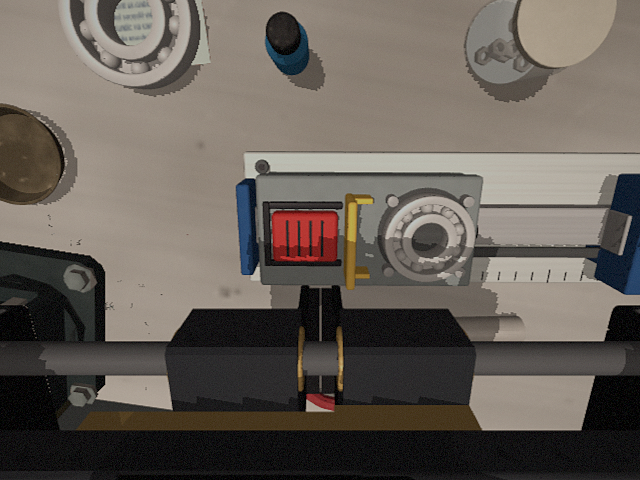

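The wrist view shows the button (red, 305,235) square to the tool and the fingers shut. It puts the button about 4 mm further in x than the top view did, so I'll use the mean. I'll lower to just above it.

>>> carry_out --pt "0.15 -0.1 0.4 0 0 0" --pt "0 0 0.5 0 0 0" --pt "0 0 0.5 0 0 0" --pt "0 0 0.2 0 0 0" --pt "0 0 0 0 0 0" --pt "0 0 0 0 0 0"

```text
time: 3.08
tcp_pos: [0.492, -0.1917, 0.0739]
orientation: [179.9, -0.1, 9.8]
wrist_force: [0.5, 0.7, 0.7]
finger_gap: -0.0
grasp_force: 0.0
```

```bash
python3 st.py; python3 - <<'E'
from h import *
a=[bot.get_image(n) for n in("side","top")]
S=cv2.resize(a[0]["frame"][150:300,300:440],None,fx=4,fy=4);T=cv2.resize(a[1]["frame"][230:330,270:360],(540,600))
cv2.imwrite("pics/c2.png",cv2.resize(np.hstack([S,T]),(800,436)))
E
```

```text
3.075 [ 0.492  -0.1917  0.0739] [ 1.7993e+02 -1.0000e-01  9.8400e+00] [0.55 0.71 0.68] -2.6297777131761065e-05
from button: along 0.0083 left 0.0041 up 0.0119; Fu -0.61
tool-units to button+8mm: [-0.082 -0.007  0.239]
```

View pics/c2.png

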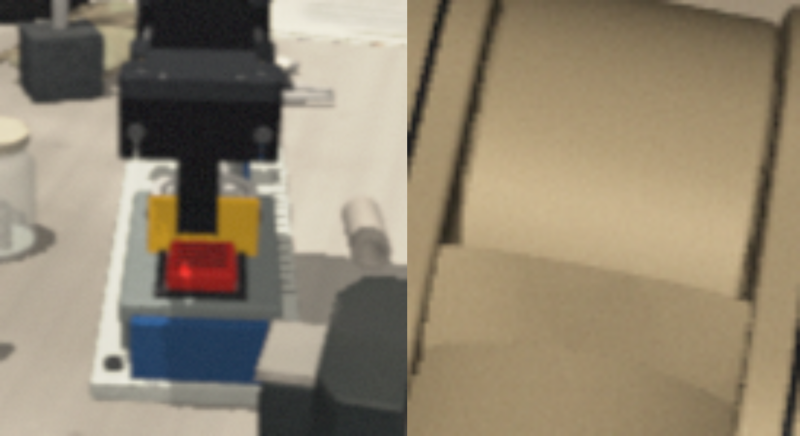

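The side view shows the fingertips over the button, behind the yellow plate and close to centred. Now I'll press.

>>> carry_out --pt "-0.05 0 0.2 0 0 0" --pt "0 0 0.1 0 0 0" --pt "0 0 0.1 0 0 0" --pt "0 0 0 0 0 0" --pt "0 0 0 0 0 0"

```text
time: 3.8
tcp_pos: [0.4891, -0.1931, 0.0542]
orientation: [179.9, -0.0, 9.8]
wrist_force: [-6.6, -0.6, 21.1]
finger_gap: 0.0007
grasp_force: 10.7
```

```bash
python3 st.py
```

```text
3.8 [ 0.4891 -0.1931  0.0542] [ 1.7987e+02 -3.0000e-02  9.7900e+00] [-6.6  -0.62 21.14] 0.0007076226267075281
from button: along 0.0092 left 0.0010 up -0.0078; Fu -0.50
tool-units to button+8mm: [-0.019 -0.023 -0.156]
```

Button bottomed with 21 N. Now slide.

>>> carry_out --pt "0 0.05 0 0 0 0" --pt "0 0.1 0 0 0 0" --pt "0 0.1 0 0 0 0" --pt "0 0.1 0 0 0 0" --pt "0 0.1 0 0 0 0" --pt "0 0 0 0 0 0"

```text
time: 4.55
tcp_pos: [0.493, -0.2158, 0.0542]
orientation: [179.9, -0.0, 9.8]
wrist_force: [-5.1, -1.5, 20.6]
finger_gap: 0.0002
grasp_force: 10.1
```

```bash
python3 st.py;python3 - <<'E'
from h import *
a=[bot.get_image(n) for n in("side","wrist")]
S=cv2.resize(a[0]["frame"][150:300,300:440],(400,430));T=cv2.resize(a[1]["frame"],(400,300))
cv2.imwrite("pics/c3.png",np.hstack([S,np.vstack([T,np.zeros((130,400,3),np.uint8)])]))
E
```

```text
4.55 [ 0.493  -0.2158  0.0542] [ 1.7985e+02 -4.0000e-02  9.7700e+00] [-5.14 -1.51 20.57] 0.0002473509856706041
from button: along 0.0322 left 0.0009 up -0.0078; Fu 0.62
tool-units to button+8mm: [-0.018 -0.483 -0.157]
```

View pics/c3.png

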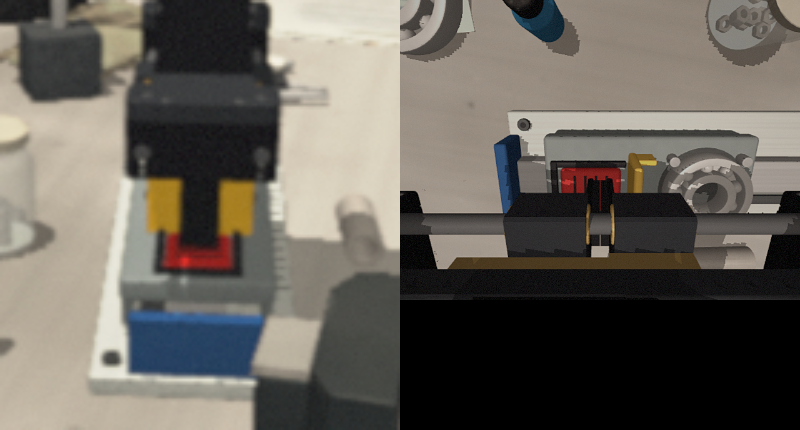

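The carriage moves with the finger: a gap has opened behind it, and the bearing is still seated. I'll continue to just short of the stop.

>>> carry_out --pt "0 0.08 0 0 0 0" --pt "0 0.12 0 0 0 0" --pt "0 0.15 0 0 0 0" --pt "0 0.15 0 0 0 0" --pt "0 0.15 0 0 0 0" --pt "0 0.15 0 0 0 0" --pt "0 0.15 0 0 0 0" --pt "0 0.15 0 0 0 0" --pt "0 0.12 0 0 0 0" --pt "0 0.1 0 0 0 0" --pt "0 0.08 0 0 0 0" --pt "0 0 0 0 0 0"

```text
time: 6.15
tcp_pos: [0.5047, -0.2849, 0.0543]
orientation: [179.8, -0.0, 9.8]
wrist_force: [-6.0, -2.8, 19.3]
finger_gap: 0.0002
grasp_force: 9.3
```

```bash
python3 st.py
```

```text
6.15 [ 0.5047 -0.2849  0.0543] [ 1.7984e+02 -2.0000e-02  9.7600e+00] [-6.   -2.79 19.25] 0.00016776293612344808
from button: along 0.1023 left 0.0007 up -0.0077; Fu 1.73
tool-units to button+8mm: [-0.015 -1.885 -0.159]
```

>>> carry_out --pt "0 0.05 0 0 0 0" --pt "0 0.05 0 0 0 0" --pt "0 0.05 0 0 0 0" --pt "0 0 0 0 0 0"

```text
time: 6.65
tcp_pos: [0.5059, -0.292, 0.0543]
orientation: [179.9, -0.0, 9.8]
wrist_force: [-6.6, -0.7, 19.0]
finger_gap: 0.0007
grasp_force: 9.6
```

```bash
python3 st.py
```

```text
6.65 [ 0.5059 -0.292   0.0543] [ 1.7986e+02 -1.0000e-02  9.7700e+00] [-6.65 -0.72 18.99] 0.0006759908989144559
from button: along 0.1095 left 0.0007 up -0.0077; Fu -0.42
tool-units to button+8mm: [-0.014 -2.03  -0.159]
```

>>> carry_out --pt "0 0.05 0 0 0 0" --pt "0 0.05 0 0 0 0" --pt "0 0 0 0 0 0"

```text
time: 7.02
tcp_pos: [0.5061, -0.293, 0.0541]
orientation: [-179.8, 0.1, 9.9]
wrist_force: [-13.5, 11.9, 29.3]
finger_gap: 0.0004
grasp_force: 14.3
```

```bash
python3 st.py
```

```text
7.025 [ 0.5061 -0.293   0.0541] [-1.7983e+02  1.2000e-01  9.9100e+00] [-13.49  11.95  29.31] 0.00038633088001502867
from button: along 0.1106 left 0.0008 up -0.0079; Fu -14.06
tool-units to button+8mm: [-0.011 -2.052 -0.152]
```

The force along the slide jumped to 14 N at about 101 mm of travel. I'll check that this is the stop.

```bash
python3 - <<'E'
from h import *
a=[bot.get_image(n) for n in("side","wrist","top")]
T=a[2]["frame"][200:330,360:530]
cv2.imwrite("pics/c4.png",np.hstack([cv2.resize(a[1]["frame"],(400,300)),cv2.resize(T,(392,300))]))
E
python3 st.py
```

```text
7.175 [ 0.5061 -0.293   0.0541] [-1.7984e+02  1.1000e-01  9.9100e+00] [-13.1   11.02  28.13] 0.0009587173410347627
from button: along 0.1106 left 0.0008 up -0.0079; Fu -13.08
tool-units to button+8mm: [-0.011 -2.052 -0.152]
```

View pics/c4.png

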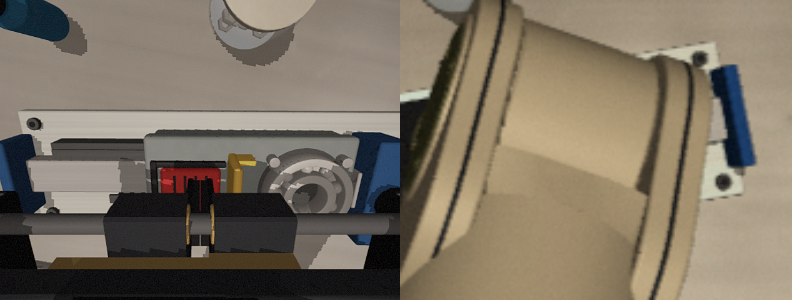

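The wrist view shows the carriage nose against the blue stop (360,185) and the bearing seated. Lift straight up.

>>> carry_out --pt "0 0 -0.1 0 0 0" --pt "0 0 -0.1 0 0 0" --pt "0 0 -0.1 0 0 0" --pt "0 0 -0.2 0 0 0" --pt "0 0 -0.4 0 0 0" --pt "0 0 -0.8 0 0 0" --pt "0 0 -0.9 0 0 0" --pt "0 0 -0.8 0 0 0" --pt "0 0 0 0 0 0"

```text
time: 8.3
tcp_pos: [0.5083, -0.296, 0.2275]
orientation: [179.7, -0.3, 9.8]
wrist_force: [0.2, 0.2, -1.2]
finger_gap: 0.0004
grasp_force: 0.0
```

>>> carry_out --pt "-0.7 0.6 0 0 0 0" --pt "-0.7 0.6 0 0 0 0" --pt "-0.7 0.6 0 0 0 0" --pt "-0.7 0.6 0 0 0 0" --pt "-0.7 0.6 0 0 0 0" --pt "-0.7 0.6 0 0 0 0" --pt "0 0 0 0 0 0" --pt "0 0 0 0 0 0"

```text
time: 9.3
tcp_pos: [0.3309, -0.508, 0.2225]
orientation: [-180.0, -0.0, 9.9]
wrist_force: [0.7, 0.5, 0.2]
finger_gap: 0.0003
grasp_force: 0.0
```

```bash
python3 - <<'E'
from h import *
a=[bot.get_image(n) for n in("top","side")]
cv2.imwrite("pics/c5.png",np.hstack([cv2.resize(a[0]["frame"][130:350,250:530],(500,393)),cv2.resize(a[1]["frame"][165:295,325:425],(300,393))]))
E
python3 st.py
```

```text
9.4 [ 0.3317 -0.5075  0.2226] [-1.7998e+02 -3.0000e-02  9.9600e+00] [ 1.07  0.64 -0.1 ] 0.0006887411774713814
from button: along 0.2923 left -0.2075 up 0.1606; Fu -0.45
tool-units to button+8mm: [ 4.168 -5.671  3.217]
```

View pics/c5.png

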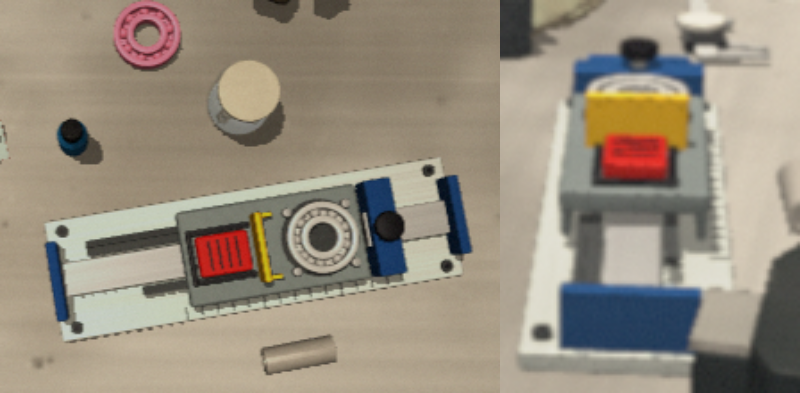

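The carriage is against the stop, the button looks up, and the bearing is seated. The jar, bottle and pin are undisturbed. One numeric check before I hand in.

```bash
python3 - <<'E'
from h import *
import pickle
a=pickle.load(open("a.pkl","rb"));T0,S0=a["top"],a["side"];T=bot.get_image("top");S=bot.get_image("side")
def red(im,b):
    x0,y0,x1,y1=b;h=cv2.cvtColor(im["frame"][y0:y1,x0:x1],cv2.COLOR_BGR2HSV)
    m=cv2.inRange(h,(0,150,80),(8,255,255))|cv2.inRange(h,(172,150,80),(180,255,255))
    p=np.argwhere(m)[:,::-1].astype(np.float32)+np.float32([x0,y0]);r=cv2.minAreaRect(p);return r[0],p.min(0),p.max(0)
t0=red(T0,(280,255,335,310));t1=red(T,(345,245,400,310));s0=red(S0,(340,225,400,262));s1=red(S,(340,200,400,240))
print(s1);p0,p1=onz(T0,*t0[0],.062),onz(T,*t1[0],.062);print("moved",np.linalg.norm(p1-p0));print(tri(T0,t0[0],S0,s0[0]),tri(T,t1[0],S,s1[0]))
def knob(im):
    g=im["frame"][235:290,440:500].max(2)<60
    return np.argwhere(g)[:,::-1].mean(0)
print("knob px",knob(T0),knob(T))
E
```

```text
((369.5, 216.5), array([359., 210.], dtype=float32), array([380., 223.], dtype=float32))
moved 0.10141260607871408
(array([ 0.48612429, -0.18429109,  0.05691126]), np.float64(0.0009012133560648398)) (array([ 0.50332616, -0.28480384,  0.05713315]), np.float64(0.00017751361523216092))
knob px [23.59821429 23.84285714] [24.77042802 22.70622568]
```

```bash
python3 -c "
from workcell import bot
print(bot.close_job())"
```

```text
the job is handed in; nothing more can be done
None
```

The job is handed in: the carriage travelled about 101 mm and rests against the blue end stop with the button sprung up and the bearing still in its seat; the jar, bottle and pin look undisturbed, and the arm is clear.

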